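Set the polishing hood's flap for the clamp

TASK

I want to reset the hood flap on the polishing machine. First take the bar of polishing compound off the flap and lay it lengthwise on the crest of the rounded blue motor casing, about in the middle, so that it stays balanced there by itself out of the grit on the bench; then lift the flap by its steel rail until its yellow pointer stands at the red index on the quadrant, and keep holding it there by the rail: finish while still holding it, because it falls shut if you let go and I am about to tighten the wing nut. Leave the index and the other things on the bench where they are.

Things in the scene. Friction and masses are not known exactly. Their poses are not given: they have to be found in the camera images.
- machine: fixed bench polishing machine, 0.35 m long. Origin on the bench, z up; x along the axle (taper spindle at -x, blue motor, green hood at +x), -y the hood's open mouth, +y its hose. Hood: 117 mm wide in x, centred at x = 105 mm, its top closed by the flap. An aluminium quadrant stands upright beside the flap on the hood's +x cheek (x = 170 to 187 mm), rising to 90 mm above the flap.
- motor: blue round motor casing, fixed part of the machine: a horizontal cylinder of radius 65 mm, axis along x. Origin on the crest (highest line) of its round top, at the middle of the 100 mm long blue band; z up, x along the casing, same direction as the machine's x. The crest is 180 mm above the bench. Dark rounded end bells beyond the band are a little lower.
- bar: loose bar of polishing compound, red-brown with a card sleeve over half, 100 x 40 x 30 mm (x, y, z), about 0.15 to 0.3 kg, rigid. Origin in the middle of its underside, x along its length. Starts lying flat on the closed flap.
- hinge (a point): middle of the flap's hinge line, on the rear edge of the hood's top, 206 mm above the bench. Axes are the machine's; the hinge line runs along x.
- flap (a joint): lift angle of the hood flap, rad: 0 = shut (level), grows as its front edge rises, to 1.2. Green steel plate 122 mm wide (x), 135 mm long from the hinge to the machine's -y, 4 mm thick, top 210 mm above the bench when shut; 0.4 kg with rail. Turns easily and falls shut when not held; holding it by the rail takes about 2 N upward.
- rail: the flap's pull rail: round steel bar, diameter 12 mm, 112 mm long, parallel to the hinge, 42 mm in front of the flap's front edge on two thin posts (50 mm either side of its middle). Origin mid-bar on its axis, x along it. At lift angle a the axis lies 177*cos(a) mm from the hinge to the machine's -y and 177*sin(a) above it (plus 2 mm square to the flap). It can turn between the fingers.
- index (a joint): angle of the red index, rad, on the same scale as flap: the flap is at the mark when both are equal. Between 0.30 and 0.66. The index is a red block 16 mm wide clamped on the outer edge of the quadrant; it stays where it is.
- pointer (a point): outer end of the yellow pointer on the flap's +x side, 112 mm from the hinge line, 70 mm from the flap's middle in x. Rises with the flap.
- index_mark (a point): the point of the red index to which the pointer's end must come, 112 mm from the hinge line, same x as the pointer.
- parcel: bystander: brown paper parcel with string, 170 x 65 x 36 mm, on the bench. Origin in the middle of its underside.
- carton: bystander: white carton with string, 120 x 85 x 60 mm, on the bench. Origin in the middle of its underside.
- spare_wheel: bystander: cream felt wheel lying flat, diameter 120 mm, 25 mm thick. Origin in the middle of its underside.
- dish: bystander: shallow steel dish, diameter 90 mm, 18 mm high. Origin in the middle of its underside.
Mind the look-alikes: they are no part of the job. Leave any black or white look-alike of the bar alone.

How it is judged:
By the outcome, as a careful person would: the job done as asked, in the order asked, and still so for the second after the job is handed in, while the arm keeps its last pose, push and grip.
It also fails if it takes over 58 s, if anything falls off the work surface, if the arm or the gripper's body presses on something with over 40 N, if the wrist force passes 120 N, or if a joint passes its speed limit or range.

ROBOT

A 6-joint arm with a two-finger parallel gripper is mounted at the origin on the work surface. World frame = base frame: x ahead of the robot, y to its left, z up, the work surface at z = 0. Lengths are in m, angles in degrees, forces in N, time in s.
With the tool pointing down it reaches from about 0.425 to 0.925 m from the base axis. Payload 12.5 kg.
Tool frame: the origin (TCP) lies on the mounting face of the last link; the fingertips stand 173 mm ahead of it and the grasp point (between the pads) lies 155 mm ahead of it (pinch_z is the distance from the TCP to the grasp point, in m); z points along the fingers, y is the line along which they close (so a half turn about z gives the same grasp; the last joint's range is limited). The gripper opens to 85 mm and grips with 20 to 120 N. Pads are 22 mm wide; open, the fingers measure 114 mm over their backs; the gripper's body (76 mm by 85 mm) begins 54 mm behind the grasp point. The pads swing forward as they close: fully open they stand 13 mm farther back than shut.
Start: joints at [-77.556, 28.126, 89.318, -0, 62.55, -6.05], TCP at [0.198, -0.593, 0.405] pointing down, gripper open.
Joint ranges: [-177.58, 177.58], [-47.91, 125.51], [2.72, 160], [-65.01, 245.01], [3.68, 167.84], [-153.87, 153.87]. Speed limits (degrees/s): [127.2, 127.2, 159.86, 180, 180, 180].

INTERFACE

Orientations are given as [roll, pitch, yaw] about the fixed x, y, z axes, in that order (R = Rz(yaw) Ry(pitch) Rx(roll)).
In Python, from bench import * gives the robot as it stands. The module is installed in compiled form; this text tells all that it offers. Calls block until the motion is done:
- goto(position, orientation): joint-space move of the TCP to a pose.
- move_l(position, orientation=None, velocity=0.15, f_stop=None): straight line of the TCP; orientation=None keeps the orientation; velocity is the mean speed in m/s. With f_stop (N) it stops when the force on the tool has changed by that much, and returns True; else False.
- move_j(angles): joint-space move.
- gripper_open() and close(newtons=None): open the fingers fully, or close them until they stop; newtons is the grip in N (None keeps the last).
- dwell(seconds).
- ik(position, orientation): joint angles nearest the present ones, or None.
- sense(): the state.
- snapshot(name): name is "side" or "top" or "wrist"; returns a dict with "color" (384x512x3 uint8, red, green, blue), "K" (3x3 intrinsics, pixels), "origin" and "attitude" of the camera in the world. Camera axes: x right, y up, looking along -z (the intrinsics and any distortion apply to the point x, -y, -z); pixel columns grow to the right and rows downward; lengths in m; the calibration is good to about 2 mm. A picture is of the moment at which its call begins. There is no depth.
A pose or a line that the arm cannot do raises Unreachable and nothing moves.
- sign_off(): hands the job in; it is judged then, once.
The state is a dict: "time_s": time; "joints": joint angles; "joint_vel": joint speeds; "joint_efforts": joint torques, N m; "tool_pos": TCP position; "tcp_rot": TCP orientation; "ft_force": force on the tool from outside, world axes, zero at the start; "moment": the same for the moment, N m; "width": finger opening in m; "gripper_force": force on a finger pad.
Only numpy, scipy, OpenCV 4.12 (cv2) and the standard library are available. Lean on these libraries where they do the work, as an engineer would, in place of code of your own. Each camera call takes 0.05 s, during which the arm holds its last target. There are 200 camera calls.

## Working session

There is one attempt and no reset: what is moved stays moved. The work goes in short steps, each a Python script; the robot and the scene stay as the last script left them, time stands still between calls to the robot, and variables do not carry over. Pictures are saved under pics/ and viewed, at most 10 in all, crops included, and the job is handed in when it is done.

```bash
mkdir -p pics; ls; cat > h.py <<'E'
import numpy as np, cv2
from bench import *
def snap(n,f):
    s=snapshot(n); cv2.imwrite(f'pics/{f}.png',s['color'][:,:,::-1]); np.savez(f'pics/{f}.npz',**{k:np.array(v) for k,v in s.items()}); return s
E
python3 - <<'E'
from h import *
for n in ("side","top"):
    s=snap(n,n+"0")
    print(n,{k:(np.array(v).round(4).tolist()) for k,v in s.items() if k!='color'})
a=[cv2.imread(f'pics/{n}0.png') for n in("side","top")]
print(sense())
E
```

```text
pics
side {'K': [[393.6077, 0.0, 261.2687], [0.0, 393.6077, 189.8297], [0.0, 0.0, 1.0]], 'origin': [0.5347, 0.7332, 0.7113], 'attitude': [48.053, 0.5825, -171.5431]}
top {'K': [[390.1656, 0.0, 259.0538], [0.0, 390.1656, 187.8967], [0.0, 0.0, 1.0]], 'origin': [0.468, 0.0731, 1.2353], 'attitude': [8.4296, -0.9854, -88.7762]}
{'time_s': 0.1, 'joints': array([-7.75571977e+01,  2.81594581e+01,  8.93456463e+01,  5.34736984e-04,
        6.25497757e+01, -6.05192701e+00]), 'joint_vel': array([ 0.01174184, -0.14874187, -0.07157489, -0.07373879, -0.03288416,
        0.01204615]), 'joint_efforts': array([ 2.95190002e-03, -6.19449091e+01, -2.62022763e+01, -5.42240684e-05,
        2.93971483e-03, -2.51000688e-05]), 'tool_pos': array([ 0.19826166, -0.59269116,  0.40420543]), 'tcp_rot': array([-1.79945476e+02, -6.25765476e-03,  1.84944796e+01]), 'ft_force': array([ 0.60728676, -0.44746259,  0.64380128]), 'moment': array([-0.04009739,  0.03008816,  0.00446847]), 'gripper_force': 0.0, 'width': 0.08579232030367785}
```

View pics/side0.png

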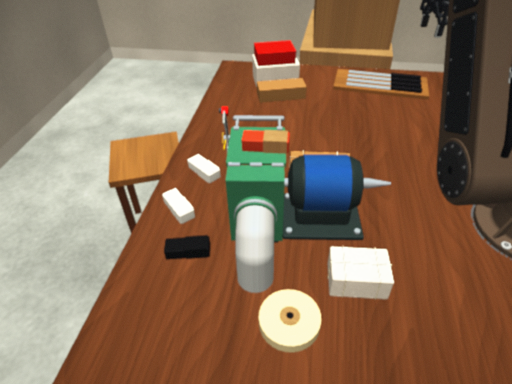

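View pics/top0.png

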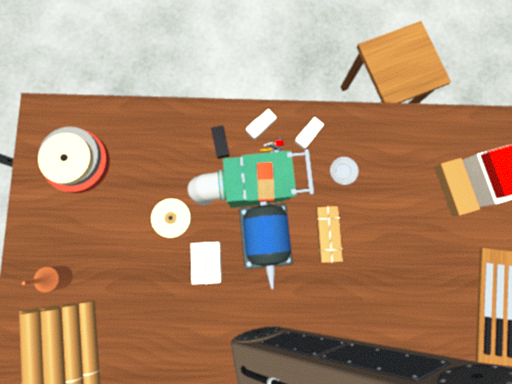

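Side: hood at (257,190), bar on the flap at (265,141), rail at (262,120), index red/yellow at (225,110–145), motor at (325,183). Top: rail at (308,172), bar at (265,180), blue motor at (267,235). The machine's x axis points roughly along world +x. I'll enlarge both for detail.

```bash
cat >> h.py <<'E'
from scipy.spatial.transform import Rotation as R
def ray(s,px):
    K=np.array(s['K']); M=R.from_euler('xyz',np.array(s['attitude']),degrees=True).as_matrix()
    p=np.atleast_2d(px).astype(float); d=np.c_[(p[:,0]-K[0,2])/K[0,0],-(p[:,1]-K[1,2])/K[1,1],-np.ones(len(p))]
    return np.array(s['origin']),d@M.T
def onz(s,px,z):
    o,d=ray(s,px); return o+d*((z-o[2])/d[:,2])[:,None]
def proj(s,P):
    K=np.array(s['K']); M=R.from_euler('xyz',np.array(s['attitude']),degrees=True).as_matrix()
    c=(np.atleast_2d(P)-np.array(s['origin']))@M
    return np.c_[K[0,2]+K[0,0]*c[:,0]/-c[:,2],K[1,2]-K[1,1]*c[:,1]/-c[:,2]]
def hsv(s): return cv2.cvtColor(s['color'],cv2.COLOR_RGB2HSV)
def mask(s,lo,hi,roi):
    m=cv2.inRange(hsv(s),np.array(lo),np.array(hi)); q=np.zeros_like(m); x0,y0,x1,y1=roi; q[y0:y1,x0:x1]=m[y0:y1,x0:x1]; return q
def rect(m):
    c=max(cv2.findContours(m,cv2.RETR_EXTERNAL,cv2.CHAIN_APPROX_NONE)[0],key=cv2.contourArea); return cv2.minAreaRect(c)
E
python3 - <<'E'
from h import *
t=np.load('pics/top0.npz'); s=np.load('pics/side0.npz')
a=cv2.resize(t['color'][130:300,215:345],None,fx=3.5,fy=3.5,interpolation=cv2.INTER_CUBIC)
b=cv2.resize(s['color'][95:175,215:305],None,fx=3.7,fy=3.7,interpolation=cv2.INTER_CUBIC)
W=np.zeros((600,800,3),np.uint8); W[:a.shape[0],:a.shape[1]]=a; W[:b.shape[0],460:460+b.shape[1]]=b[:,:340]
cv2.imwrite('pics/c1.png',W[:,:,::-1])
bl=mask(t,(105,120,40),(125,255,255),(230,190,300,280)); r=rect(bl); print('blue',r,onz(t,[r[0]],.17),onz(t,cv2.boxPoints(r),.165))
g=mask(t,(65,90,40),(90,255,255),(215,140,305,215)); r=rect(g); print('green',r,onz(t,cv2.boxPoints(r),.21))
b=mask(t,(0,150,60),(22,255,255),(252,158,278,203)); r=rect(b); print('bar',r,onz(t,[r[0]],.24),onz(t,cv2.boxPoints(r),.24))
E
```

```text
blue ((265.9307556152344, 234.3069305419922), (38.4084358215332, 44.378658294677734), 84.2894058227539) [[0.49946054 0.03679434 0.17      ]] [[ 0.54417975  0.10325391  0.165     ]
 [ 0.559061   -0.01777159  0.165     ]
 [ 0.45550255 -0.029309    0.165     ]
 [ 0.44119713  0.09006575  0.165     ]]
green ((257.8033752441406, 178.77960205078125), (50.159202575683594, 71.02338409423828), 83.48019409179688) [[ 0.699187    0.16610969  0.21      ]
 [ 0.72624436 -0.02322573  0.21      ]
 [ 0.59118348 -0.03963849  0.21      ]
 [ 0.56545782  0.14629378  0.21      ]]
bar ((264.69671630859375, 170.6639404296875), (16.477502822875977, 15.02893352508545), 84.80557250976562) [[0.66148466 0.04546901 0.24      ]] [[0.68088629 0.06727981 0.24      ]
 [0.68548138 0.02835835 0.24      ]
 [0.64218011 0.02376734 0.24      ]
 [0.63766487 0.0624535  0.24      ]]
```

View pics/c1.png

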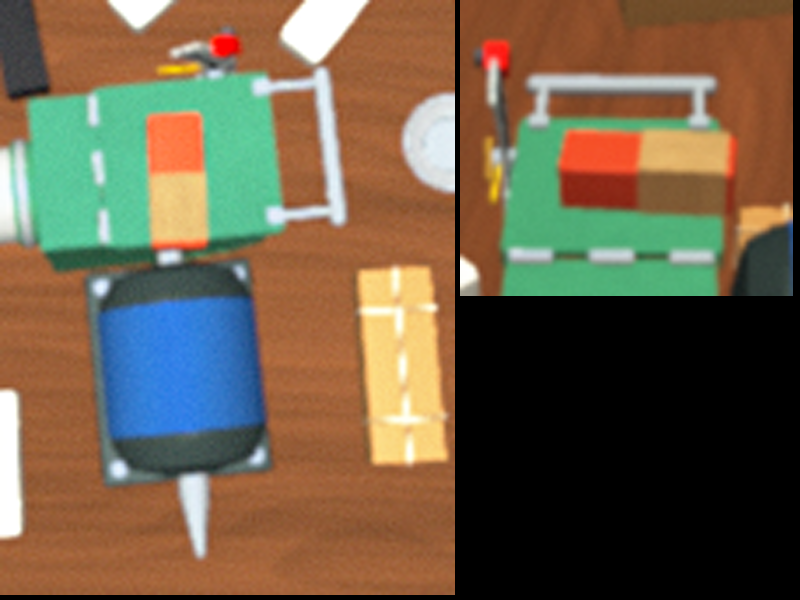

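Top crop: rail runs (321,72)–(338,220), bar spans (147,115)–(207,246), hinge plates at about x=97, index block at (225,45). Side crop: index block at (496,54), pointer at (492,170), which is still low. Next I compute positions and check reach.

```bash
python3 - <<'E'
from h import *
t=np.load('pics/top0.npz'); s=np.load('pics/side0.npz')
T=lambda *p:np.array(p,float)/3.5+[215,130]-.36
S=lambda *p:(np.array(p,float)-[460,0])/3.7+[215,95]-.36
rl=onz(t,T((322,76),(338,218)),.208); print('rail top',rl.round(4).tolist(),np.linalg.norm(rl[1]-rl[0]))
rs=onz(s,S((530,83),(713,83)),.208); print('rail side',rs.round(4).tolist())
d=rl[0]-rl[1]; print('yaw rail',np.degrees(np.arctan2(d[1],d[0])))
b=onz(t,T((147,115),(201,112),(207,246),(151,246)),.24); print('bar top',b.round(4).tolist(),b.mean(0))
bs=onz(s,S((563,131),(734,134)),.24); print('bar side far edge',bs.round(4).tolist())
h=onz(t,T((94,110),(99,168),(104,226)),.21); print('hinge',h.round(4).tolist())
hs=onz(s,S((530,257),(611,257),(692,257)),.21); print('hinge side',hs.round(4).tolist())
ax=onz(t,T((200,555),(170,258)),.115); print('axle',ax.round(4).tolist())
# motor band edges ends on crest: upper (180,300), lower(187,432)
print('crest',onz(t,T((180,300),(187,433)),.18).round(4).tolist())
# sides of band
print('sides',onz(t,T((107,370),(260,362)),.115).round(4).tolist())
o1,d1=ray(t,T((225,45)));o2,d2=ray(s,S((496,54)))
A=np.c_[d1[0],-d2[0]]; k=np.linalg.lstsq(A,o2-o1,rcond=None)[0]; print('index',o1+d1[0]*k[0],o2+d2[0]*k[1])
for th in (30,45,60,75):
  for f in (1,-1):
    z=np.array([.1*0,np.sin(np.radians(th)),-np.cos(np.radians(th))]); x=np.array([f,0,0.]); y=np.cross(z,x)
    e=R.from_matrix(np.c_[x,y,z]).as_euler('xyz',degrees=True)
    for P in ([.655,-.09,.208],[.655,-.07,.30]):
      q=ik(np.array(P)-.155*z,e); print(th,f,e.round(0),None if q is None else np.round(q,0))
E
```

```text
rail top [[0.7237, -0.0679, 0.208], [0.6131, -0.0805, 0.208]] 0.1112408574254347
rail side [[0.7269, -0.0705, 0.208], [0.6088, -0.086, 0.208]]
yaw rail 6.496170585070231
bar top [[0.6826, 0.0669, 0.24], [0.6859, 0.0267, 0.24], [0.5856, 0.0207, 0.24], [0.5846, 0.0618, 0.24]] [0.63467034 0.04399505 0.24      ]
bar side far edge [[0.6851, 0.0299, 0.24], [0.5861, 0.0199, 0.24]]
hinge [[0.692, 0.1074, 0.21], [0.647, 0.1023, 0.21], [0.6025, 0.0973, 0.21]]
hinge side [[0.6899, 0.1117, 0.21], [0.6453, 0.1057, 0.21], [0.6007, 0.0996, 0.21]]
axle [[0.3516, 0.0157, 0.115], [0.5897, 0.0444, 0.115]]
crest [[0.5501, 0.0377, 0.18], [0.4488, 0.0305, 0.18]]
sides [[0.4968, 0.0939, 0.115], [0.506, -0.0307, 0.115]]
index [0.72748592 0.01194108 0.2776539 ] [0.726279   0.01181233 0.27733517]
30 1 [-150.    0.    0.] [-23.  37.  84.  29.  74.  55.]
30 1 [-150.    0.    0.] [-22.  32.  79.  28.  82.  61.]
30 -1 [ 150.    0. -180.] [ -23.   37.   84.   29.   74. -125.]
30 -1 [ 150.    0. -180.] [ -22.   32.   79.   28.   82. -119.]
45 1 [-135.    0.    0.] [-27.  41.  83.  40.  83.  48.]
45 1 [-135.    0.    0.] [-25.  35.  79.  40.  89.  55.]
45 -1 [135.   0. 180.] [ -27.   41.   83.   40.   83. -132.]
45 -1 [135.   0. 180.] [ -25.   35.   79.   40.   89. -125.]
60 1 [-120.    0.    0.] [-30.  45.  82.  49.  92.  44.]
60 1 [-120.    0.    0.] [-28.  39.  80.  50.  97.  51.]
60 -1 [120.   0. 180.] [ -30.   45.   82.   49.   92. -136.]
60 -1 [120.   0. 180.] [ -28.   39.   80.   50.   97. -129.]
75 1 [-105.    0.    0.] [-31.  50.  82.  58. 102.  41.]
75 1 [-105.    0.    0.] [-30.  43.  81.  60. 105.  48.]
75 -1 [ 105.    0. -180.] [ -31.   50.   82.   58.  102. -139.]
75 -1 [ 105.    0. -180.] [ -30.   43.   81.   60.  105. -132.]
```

Everything agrees: rail mid is about (0.668, -0.075), hinge mid (0.647, 0.1025), yaw about 6.7°, crest (0.4995, 0.0335), and index about 0.62 rad. I'll approach the bar and take a wrist look on the way.

```bash
python3 - <<'E'
from h import *
p=sense()['tool_pos']
move_l([p[0],p[1],.56],velocity=.25)
goto([.635,.044,.50],[180,0,4])
print(sense()['joints'].round(1),sense()['time_s'],sense()['tcp_rot'])
s=snap('wrist','w1'); print({k:(np.array(v).round(4).tolist()) for k,v in s.items() if k!='color'})
print(proj(s,[[.6347,.044,.24],[.668,-.075,.208],[.647,.1025,.21],[.4995,.0335,.18],[.727,.012,.277]]).round(0).tolist())
E
```

```text
[-2.  24.9 80.  -0.  75.1 84. ] 3.6083 [ 1.79992967e+02 -3.75440903e-03  3.95144179e+00]
{'K': [[312.9462, 0.0, 256.2179], [0.0, 312.9462, 185.9163], [0.0, 0.0, 1.0]], 'origin': [0.7189, 0.0501, 0.4695], 'attitude': [-18.9456, -0.0441, -86.0119]}
[[256.0, 193.0], [398.0, 152.0], [189.0, 163.0], [257.0, 289.0], [323.0, 69.0]]
```

View pics/w1.png

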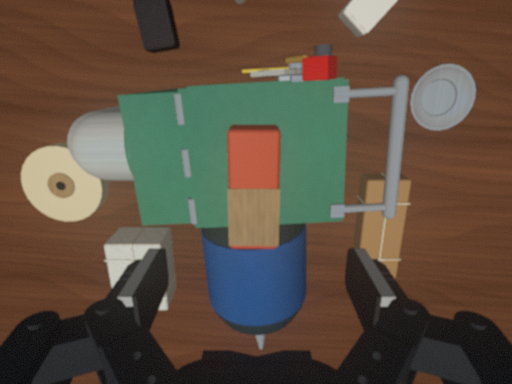

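Wrist view: the bar is aligned with the tool at columns 230–280, with its -x end at row 247. The rail runs (401,80)–(391,214), and the index block is at (320,67). I refine with this, then grasp.

```bash
python3 - <<'E'
from h import *
s=np.load('pics/w1.npz')
m=mask(s,(0,90,60),(22,255,255),(215,110,300,255)); ys,xs=np.where(m>0)
q=[[np.percentile(xs[ys==r],50)] for r in (170,220)]; 
e=[(r,xs[(ys==r)].min(),xs[(ys==r)].max()) for r in (150,170,205,235)]; print(e, ys.max())
for r,a,b in e: print(onz(s,[(a,r),(b+1,r)],.24).round(4).tolist())
print('end',onz(s,[(254,247)],.24))
print('rail',onz(s,[(401,80),(391,214)],.212).round(4).tolist())
print('hinge',onz(s,[(179,109),(186,162),(193,210)],.21).round(4).tolist())
t=np.load('pics/side0.npz')
o1,d1=ray(s,[(320,67)]);o2,d2=ray(t,[(224.4,109.2)])
k=np.linalg.lstsq(np.c_[d1[0],-d2[0]],o2-o1,rcond=None)[0]; print('index',o1+d1[0]*k[0],o2+d2[0]*k[1])
E
```

```text
[(150, np.int64(227), np.int64(279)), (170, np.int64(228), np.int64(279)), (205, np.int64(229), np.int64(278)), (235, np.int64(228), np.int64(278))] 248
[[0.667, 0.0682, 0.24], [0.6698, 0.0287, 0.24]]
[[0.6516, 0.0668, 0.24], [0.6543, 0.0273, 0.24]]
[[0.6229, 0.0648, 0.24], [0.6256, 0.0253, 0.24]]
[[0.5963, 0.0646, 0.24], [0.5992, 0.0229, 0.24]]
end [[0.58662233 0.04255655 0.24      ]]
rail [[0.7256, -0.0628, 0.212], [0.6125, -0.0788, 0.212]]
hinge [[0.6913, 0.1106, 0.21], [0.6474, 0.1051, 0.21], [0.6032, 0.0989, 0.21]]
index [0.72762205 0.01405238 0.27845972] [0.72574524 0.01354868 0.27846895]
```

```bash
python3 - <<'E'
from h import *
move_l([.6365,.0455,.42],[180,0,4],velocity=.15)
print(move_l([.6365,.0455,.384],velocity=.05,f_stop=12), sense()['ft_force'])
close(30); dwell(.3); a=sense(); print(a['width'],a['gripper_force'],a['tool_pos'],a['ft_force'])
move_l([.6365,.0455,.46],velocity=.1); a=sense(); print(a['width'],a['ft_force'],a['time_s'])
if a['width']>.03:
    goto([.4995,.0335,.44],[180,0,6.8])
    a=sense(); print(a['width'],a['time_s'],a['tool_pos'],a['tcp_rot'])
    s=snap('wrist','w2'); snap('side','s2')
    b=snap('top','t2')
    W=np.zeros((600,800,3),np.uint8); W[:384,:512]=s['color']
    c=np.load('pics/s2.npz')['color'][110:250,270:420]; W[:280,512:800]=cv2.resize(c,None,fx=2,fy=2)[:280,:288]
    cv2.imwrite('pics/c2.png',W[:384,:,::-1])
E
```

```text
False [-1.03068434  0.21828643  0.0840238 ]
0.03957070027578283 31.36959135532379 [0.63649837 0.0455372  0.38429762] [-1.03180672  0.11304389  5.03920545]
0.03949133326527075 [ 0.33376033 -0.10105287 -2.34724578] 6.9
0.03998222673502919 7.5167 [0.49942409 0.03344566 0.44013298] [ 1.79995712e+02 -2.82732687e-02  6.78712383e+00]
```

View pics/c2.png

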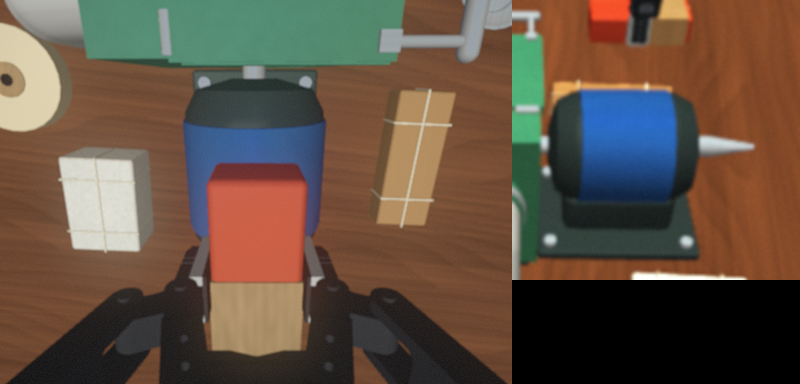

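Bar is held at cols 208–306 (mid 257), over the band at cols 185–325 (mid 255), and centred in the grip. I check the band's ends, then lower it.

```bash
python3 - <<'E'
from h import *
s=np.load('pics/w2.npz')
print('band end',onz(s,[(255,122)],.18),'expect',.4995+.05*.993,.0335+.05*.118,'sides',onz(s,[(186,150),(324,150)],.115))
print('bar far end top',onz(s,[(257,164.5),(257,182)],.44-.1743+.03))
move_l([.4995,.0335,.362],velocity=.1)
print(move_l([.4995,.0335,.350],velocity=.02,f_stop=4)); a=sense(); print(a['tool_pos'],a['ft_force'],a['time_s'])
E
```

```text
band end [[0.55325804 0.04159275 0.18      ]] expect 0.54915 0.039400000000000004 sides [[ 0.51072662  0.1032753   0.115     ]
 [ 0.52641077 -0.02795472  0.115     ]]
bar far end top [[0.55258161 0.04042121 0.2957    ]
 [0.54570208 0.03959208 0.2957    ]]
True
[0.49948668 0.03345928 0.35418032] [-1.15479803 -0.026342    5.12858189] 9.05
```

```bash
python3 - <<'E'
from h import *
gripper_open(); dwell(.3)
move_l([.4995,.0335,.47],velocity=.1)
s=snap('wrist','w3'); c=snap('side','s3')
W=np.zeros((384,800,3),np.uint8); W[:,:512]=s['color']
W[:280,512:800]=cv2.resize(c['color'][110:250,270:414],None,fx=2,fy=2)
cv2.imwrite('pics/c3.png',W[:,:,::-1]); print(sense()['time_s'])
# rail approach reachability
yaw=6.7; M=R.from_euler('z',yaw,degrees=True).as_matrix()
for th in (30,40,45):
  for f in (1,-1):
    z=M@[0,np.sin(np.radians(th)),-np.cos(np.radians(th))]; x=f*(M@[1,0,0]); e=R.from_matrix(np.c_[x,np.cross(z,x),z]).as_euler('xyz',degrees=True)
    P=np.array([.669,-.074,.208]); print(th,f,e.round(1),[None if (q:=ik(P-z*k,e)) is None else np.round(q) for k in (.255,.155)])
E
```

```text
11.2833
30 1 [-150.     0.     6.7] [array([-24.,  37.,  72.,  25.,  89.,  54.]), array([-21.,  39.,  80.,  27.,  77.,  52.])]
30 -1 [ 150.     0.  -173.3] [array([ -24.,   37.,   72.,   25.,   89., -126.]), array([ -21.,   39.,   80.,   27.,   77., -128.])]
40 1 [-140.     0.     6.7] [array([-28.,  40.,  70.,  32.,  95.,  51.]), array([-23.,  41.,  79.,  34.,  83.,  48.])]
40 -1 [ 140.     0.  -173.3] [array([ -28.,   40.,   70.,   32.,   95., -129.]), array([ -23.,   41.,   79.,   34.,   83., -132.])]
45 1 [-135.     0.     6.7] [array([-29.,  42.,  69.,  35.,  98.,  50.]), array([-24.,  43.,  79.,  37.,  87.,  47.])]
45 -1 [ 135.     0.  -173.3] [array([ -29.,   42.,   69.,   35.,   98., -130.]), array([ -24.,   43.,   79.,   37.,   87., -133.])]
```

View pics/c3.png

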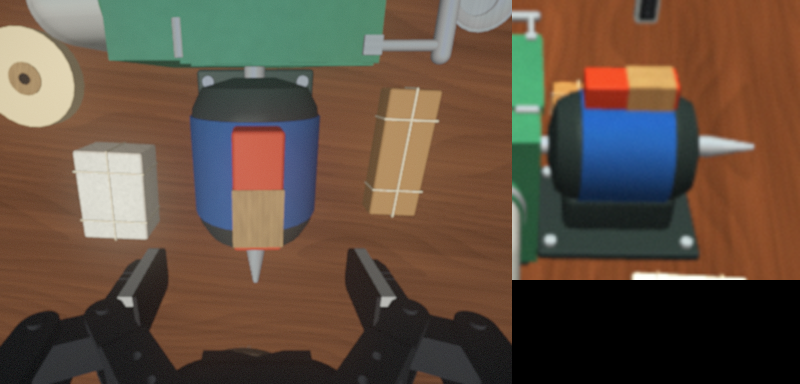

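The bar rests level on the crest: cols 233–284 against band 193–319. Along its length it matches the band, so it is well placed. Now the rail, with a 45° approach from the front.

```bash
cat >> h.py <<'E'
YAW=6.7; M=R.from_euler('z',YAW,degrees=True).as_matrix(); th=np.radians(45)
zt=M@[0,np.sin(th),-np.cos(th)]; E=R.from_matrix(np.c_[M[:,0],np.cross(zt,M[:,0]),zt]).as_euler('xyz',degrees=True)
def rail(a): # rail axis relative to hinge, world axes
    return M@[0,-(.177*np.cos(a)+.002*np.sin(a)*1),.177*np.sin(a)+.002*np.cos(a)]
E
python3 - <<'E'
from h import *
P=np.array([.669,-.074,.208])
move_l([.4995,.0335,.55],velocity=.2)
goto([.64,-.25,.55],[180,0,6.7])
goto(P-.255*zt,E)
s=snap('wrist','w4'); print(proj(s,P).round(0), sense()['time_s'])
print(move_l(P-.155*zt,velocity=.08,f_stop=10)); a=sense(); print(a['tool_pos'],P-.155*zt,a['ft_force'])
s=snap('wrist','w5'); c=snap('side','s5')
W=np.zeros((384,800,3),np.uint8); W[:,:512]=s['color']
W[:288,512:800]=cv2.resize(c['color'][80:176,200:296],None,fx=3,fy=3)
cv2.imwrite('pics/c5.png',W[:,:,::-1])
E
```

```text
[[258. 195.]] 13.7833
False
[ 0.68182498 -0.18320773  0.31795567] [ 0.68178729 -0.18285304  0.31760155] [ 0.25401208  0.65323555 -0.31211009]
```

View pics/c5.png

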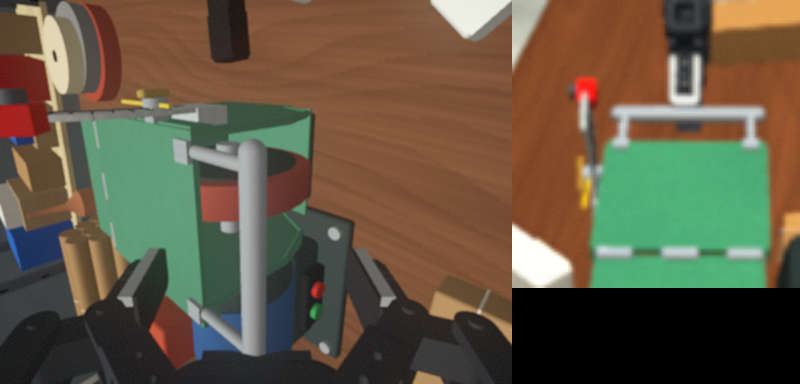

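The rail (col 252) is centred between the open fingers (150–365). Close on it and lift along the arc, checking at 0.5 rad.

```bash
python3 - <<'E'
from h import *
close(40); dwell(.3); a=sense(); print(a['width'],a['tool_pos'],a['ft_force'],a['time_s'])
p0=a['tool_pos']-rail(0)
for x in np.linspace(0,.5,11)[1:]: move_l(p0+rail(x),E,velocity=.05)
a=sense(); print(a['width'],a['gripper_force'],a['ft_force'],a['time_s'],(p0).tolist())
np.save('p0.npy',p0)
s=snap('wrist','w6'); c=snap('side','s6'); t=snap('top','t6')
W=np.zeros((600,800,3),np.uint8); W[:300,:400]=cv2.resize(s['color'],(400,300))
W[:400,400:800]=cv2.resize(c['color'][80:160,190:270],None,fx=5,fy=5)
W[300:600,:400]=cv2.resize(t['color'][125:185,240:320],None,fx=5,fy=5)
cv2.imwrite('pics/c6.png',W[:,:,::-1])
E
```

```text
0.010354491108334769 [ 0.68176698 -0.18217268  0.31852793] [-1.40018998  4.79947191  7.2807747 ] 16.25
0.01084128097097296 39.379722476005554 [-2.67918572 -5.7756238  -1.02514915] 19.525 [0.6611162633300791, -0.006381474813545951, 0.31652793374072136]
```

View pics/c6.png

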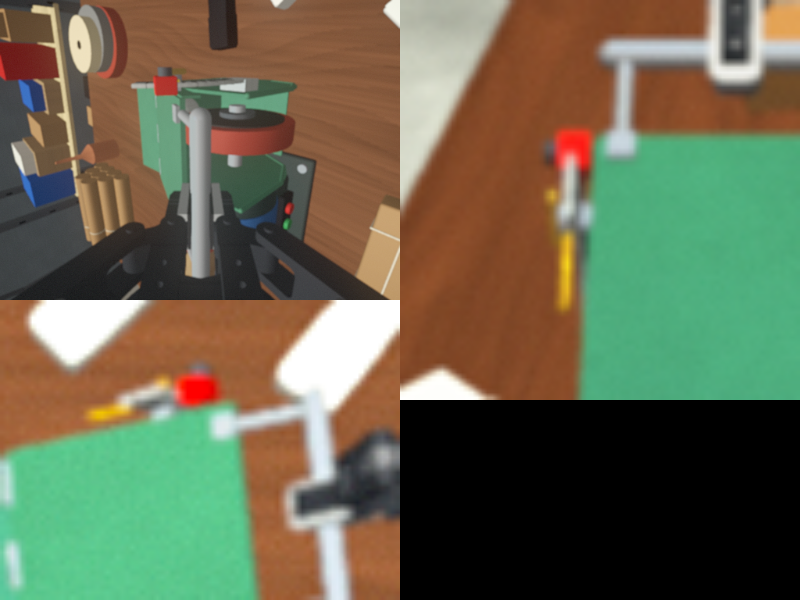

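The flap is up to about 0.5 rad and the rail is held. Side crop shows the red index at (573,150) and the pointer strip at (565,235–310), still below the mark. Now I triangulate the index block from three views.

```bash
python3 - <<'E'
from h import *
V={n:np.load(f'pics/{n}.npz') for n in('w6','s6','t6','w1','w4','w5')}
ro={'w6':(180,80,240,130),'s6':(212,95,235,120),'t6':(270,135,290,150),'w1':(290,45,345,85)}
rd={};
for n,r in ro.items():
    s=V[n]; h=hsv(s); m=((h[...,0]<6)|(h[...,0]>174))&(h[...,1]>190)&(h[...,2]>90); q=np.zeros(m.shape,np.uint8); q[r[1]:r[3],r[0]:r[2]]=m[r[1]:r[3],r[0]:r[2]]*255
    k,l,st,ce=cv2.connectedComponentsWithStats(q); i=1+st[1:,4].argmax(); rd[n]=ce[i]; print(n,'red',ce[i].round(1),st[i])
    y=mask(s,(22,130,80),(34,255,255),(r[0]-60,r[1]-20,r[2]+40,r[3]+40)); k,l,st,ce=cv2.connectedComponentsWithStats(y)
    print('   yellow',[(st[i].tolist()) for i in range(1,k) if st[i,4]>3])
def tri(names):
    A=np.zeros((3,3));b=np.zeros(3)
    for n in names:
        o,d=ray(V[n],rd[n]); d=d[0]/np.linalg.norm(d[0]); Q=np.eye(3)-np.outer(d,d); A+=Q;b+=Q@o
    return np.linalg.solve(A,b)
H=np.array([.648,.1035,.206])
for c in (('w6','s6'),('w6','t6'),('s6','t6'),('w1','s6'),('w6','w1'),('w6','s6','t6','w1')):
    p=tri(c); m=M.T@(p-H); print(c,p.round(4),m.round(4),'ang',np.arctan2(m[2],-m[1]).round(3),'r',np.hypot(m[1],m[2]).round(4))
for a in (.5,.55,.6,.65):
    P=H+M@[.070,-.112*np.cos(a),.112*np.sin(a)]; print(a,{n:proj(V[n],P)[0].round(1).tolist() for n in ('w6','s6','t6')})
E
```

```text
w6 red [211.4 103.4] [197  98  29  17 170]
   yellow [[228, 102, 2, 3, 4]]
s6 red [224.6 108.7] [221 106   7   8  37]
   yellow [[222, 126, 3, 14, 21]]
t6 red [279.3 142.3] [276 140   8   6  43]
   yellow [[259, 146, 6, 3, 10]]
w1 red [318.1  67.2] [303  57  34  23 627]
   yellow [[283, 67, 5, 1, 5], [242, 68, 36, 5, 65]]
('w6', 's6') [0.7291 0.0073 0.2758] [ 0.0693 -0.105   0.0698] ang 0.587 r 0.126
('w6', 't6') [0.7298 0.0109 0.2732] [ 0.0705 -0.1015  0.0672] ang 0.584 r 0.1217
('s6', 't6') [0.7268 0.0109 0.2783] [ 0.0675 -0.1012  0.0723] ang 0.621 r 0.1243
('w1', 's6') [0.7261 0.0152 0.2805] [ 0.0673 -0.0968  0.0745] ang 0.656 r 0.1222
('w6', 'w1') [0.7288 0.014  0.2709] [ 0.0698 -0.0983  0.0649] ang 0.584 r 0.1179
('w6', 's6', 't6', 'w1') [0.7282 0.0114 0.2753] [ 0.0689 -0.1009  0.0693] ang 0.602 r 0.1224
0.5 {'w6': [226.9, 103.8], 's6': [223.5, 116.8], 't6': [277.6, 143.7]}
0.55 {'w6': [217.4, 104.0], 's6': [223.2, 115.6], 't6': [276.7, 143.3]}
0.6 {'w6': [207.7, 104.1], 's6': [222.9, 114.4], 't6': [275.6, 143.0]}
0.65 {'w6': [197.9, 104.2], 's6': [222.6, 113.4], 't6': [274.4, 142.6]}
```

In w6 the visible pointer end (col 228) matches the prediction for 0.5 rad (227). The index lies at about 0.60 rad. Move to 0.60 and compare in close-up.

```bash
python3 - <<'E'
from h import *
p0=np.load('p0.npy')
for x in (.55,.6): move_l(p0+rail(x),E,velocity=.04)
dwell(.2); a=sense(); print(a['width'],a['ft_force'],a['time_s'])
s=snap('wrist','w7'); c=snap('side','s7'); o=np.load('pics/w6.npz')
H=np.array([.648,.1035,.206])
for n,v in(('w7',s),('w6',o)):
  for r in (.112,.122): print(n,r,[proj(v,H+M@[.07,-r*np.cos(x),r*np.sin(x)])[0].round(1).tolist() for x in (.55,.6,.65)])
f=lambda i,x,y:cv2.resize(i[y:y+50,x:x+66],None,fx=6,fy=6,interpolation=cv2.INTER_CUBIC)
W=np.zeros((600,800,3),np.uint8); W[:300,:396]=f(s['color'],175,85); W[300:600,:396]=f(o['color'],175,80); W[:300,400:796]=f(c['color'],195,98)
W[300:600,400:]=cv2.resize(s['color'],(400,300))
cv2.imwrite('pics/c7.png',W[:,:,::-1])
E
```

```text
0.010489427429789984 [-2.36125378 -6.10706049 -1.70542187] 20.6083
w7 0.112 [[246.3, 103.5], [237.0, 103.6], [227.5, 103.8]]
w7 0.122 [[249.9, 104.8], [239.3, 105.0], [228.4, 105.1]]
w6 0.112 [[217.4, 104.0], [207.7, 104.1], [197.9, 104.2]]
w6 0.122 [[219.6, 105.4], [208.5, 105.5], [197.2, 105.7]]
```

View pics/c7.png

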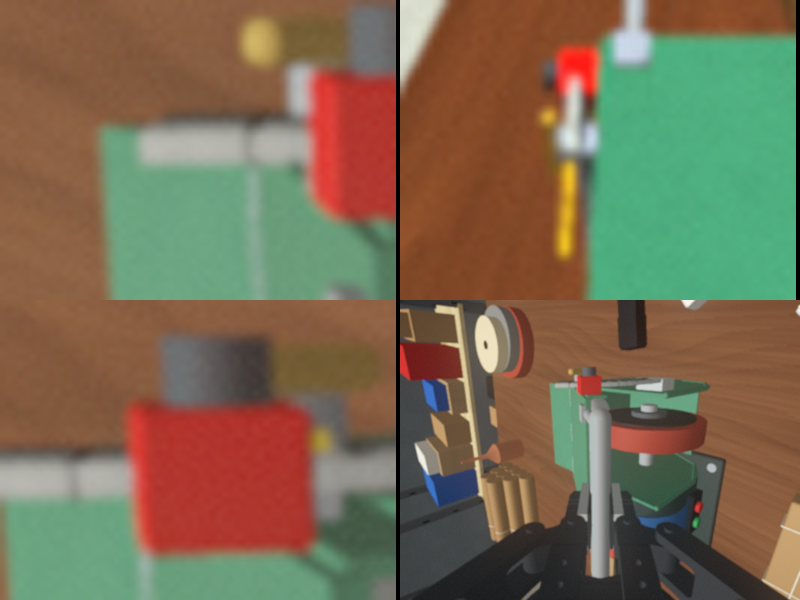

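Close-up: at 0.5 the pointer tip shows at the low edge of the block (w6 cols 197–227, seen almost radially, centre 212). At 0.6 the tip is hidden behind the block. The radial wrist view is the unbiased one, so I work out the block's face centre in w6 and w7, and check the true rail height in the side view.

```bash
python3 - <<'E'
from h import *
from scipy.optimize import brentq
H=np.array([.648,.1035,.206])
for n,r in (('w6',(185,85,240,125)),('w7',(215,85,275,125))):
    v=np.load(f'pics/{n}.npz'); I=v['color'].astype(int); m=(I[...,0]>110)&(I[...,1]<75)&(I[...,2]<75)
    q=np.zeros(m.shape,bool); q[r[1]:r[3],r[0]:r[2]]=m[r[1]:r[3],r[0]:r[2]]
    cols=np.where(q.sum(0)>8)[0]; c=(cols.min()+cols.max())/2; print(n,cols.min(),cols.max(),c)
    for rad in (.112,.122,.13):
        g=lambda a,col:proj(v,H+M@[.07,-rad*np.cos(a),rad*np.sin(a)])[0,0]-col
        print('  r',rad,'index angle',[round(brentq(g,.2,1,args=(k,)),3) for k in (cols.min()-.5,c,cols.max()+.5)])
for n,a in (('s5',0),('s6',.5),('s7',.6)):
    v=np.load(f'pics/{n}.npz'); e=[proj(v,H+rail(a+d)+M@[k,0,0])[0].round(1).tolist() for d in(0,.03) for k in (.056,-.056)]
    h=hsv(v); x=int(e[0][0])-0; 
    col=[int(c) for c in np.linspace(e[0][0]+8,e[0][0]+14,3)]
    g=v['color'].astype(int)
    rr=[]
    for c in col:
        y0=int(e[0][1]); w=np.array([g[y,c].max()-g[y,c].min() for y in range(y0-9,y0+9)]); k=np.clip(60-w,0,None); rr.append(round(float((np.arange(y0-9,y0+9)*k).sum()/max(k.sum(),1)),1))
    print(n,e,'rail rows seen',rr,'at',col)
E
```

```text
w6 197 226 211.5
  r 0.112 index angle [0.657, 0.581, 0.502]
  r 0.122 index angle [0.653, 0.586, 0.518]
  r 0.13 index angle [0.651, 0.591, 0.529]
w7 228 257 242.5
  r 0.112 index angle [0.65, 0.57, 0.488]
  r 0.122 index angle [0.654, 0.585, 0.513]
  r 0.13 index angle [0.657, 0.595, 0.531]
s5 [[234.3, 118.2], [280.9, 118.5], [234.1, 116.3], [281.0, 116.6]] rail rows seen [117.5, 117.6, 117.6] at [242, 245, 248]
s6 [[231.4, 90.2], [281.9, 90.4], [231.1, 88.8], [282.0, 89.1]] rail rows seen [90.4, 90.3, 90.3] at [239, 242, 245]
s7 [[230.6, 85.9], [282.1, 86.1], [230.3, 84.7], [282.2, 85.0]] rail rows seen [86.1, 86.3, 86.2] at [238, 241, 244]
```

Index is 0.592 ± 0.01 (face width of 16 mm matches at r ≈ 0.13). In the same camera the pointer agreed with the arm's angle scale. I trim to 0.593 and do a final check.

```bash
python3 - <<'E'
from h import *
p0=np.load('p0.npy')
move_l(p0+rail(.593),E,velocity=.02); dwell(.5); a=sense(); print(a['width'],a['gripper_force'],a['ft_force'],a['time_s'],a['tool_pos']-p0-rail(.593),a['joint_vel'].round(2))
c=snap('side','s8'); t=snap('top','t8')
W=np.zeros((400,800,3),np.uint8); W[:400,:400]=cv2.resize(c['color'][70:220,200:350],(400,400)); W[:,400:]=cv2.resize(t['color'][130:270,210:350],(400,400))
cv2.imwrite('pics/c8.png',W[:,:,::-1])
E
```

```text
0.010593277550337291 40.60087859630585 [-2.01878315 -5.94193397 -0.74699441] 21.4583 [-8.13802670e-05 -5.85160835e-04  2.34895335e-05] [ 0.14 -0.05  0.    0.02 -0.02  0.05]
```

View pics/c8.png

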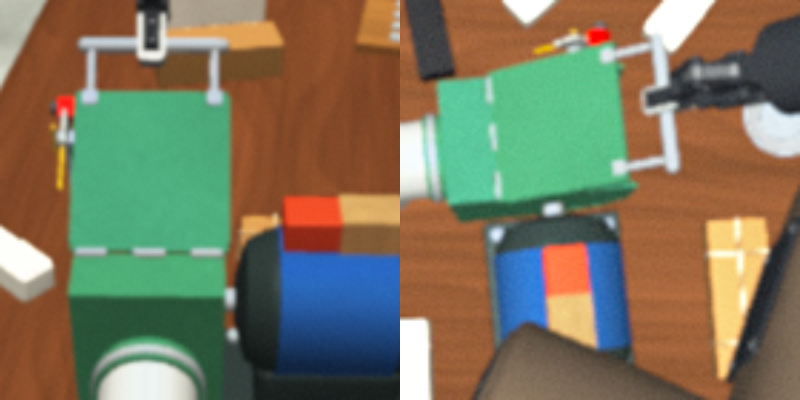

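The bar is balanced on the crest, and the rail is held at mid-bar with the pointer at the index. The bystanders are untouched, so I hand in.

```bash
python3 -c "
from bench import *
print(sign_off())"
```

```text
the job is handed in; nothing more can be done
None
```

I handed the job in at about 21 s: the bar is balanced on the motor crest, and the arm is holding the flap by its rail at 0.593 rad, against an index I measured from the images at about 0.592 ± 0.01 rad (the pointer tip was hidden behind the index block, so I couldn't see them meet).

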